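# Hold a flask down in the sprung cradle of the label press

## Task

Crank the handwheel of the label press clockwise until the red pointer stands in the green band, so that the sprung ring cradle has come out from under the blue hood. Then take the round amber flask by its white cap, set it upright in the ring and press it straight down until the ring is at the bottom of its travel and the flask's foot meets the paper label below. Finish while still gripping the flask and holding it pressed down; do not tip the flask over, and leave the mug, glue stick and tape measure where they stand.

Things in the scene. Friction and masses are not known exactly. Their poses are not given: they have to be found in the camera images.
- label_press: Fixed grey label press, its bed 110 mm in x by 290 mm in y (from y = -160 to +130) and 12 mm thick. Origin on the bench under the bed, x away from the robot, y to the left, z up (yawed a little). A blue hood 109 mm wide covers y = +27 to +109 over the bed, its top 109 mm above the bench; a carriage slides along y on the bed. The handwheel stands on a console on the near side, its upright axis at x = -95, y = -60.
- handwheel (a joint): Angle of the handwheel in rad, growing clockwise seen from above, range -0.1 to 3.2; it starts between 0 and 0.5 and stays where it is left (friction 0.15 N m). It drives the carriage through a rack: 25 mm to the right (press's -y) per rad. The pointer is in the middle of the green band at 2.6; the band reaches from 2.4 to 2.8.
- wheel_grip (a point): Centre of the handwheel's orange grip bar, on the wheel's axis, 100 mm above the bench. The bar is 64 mm long, 16 mm thick and stands 32 mm proud of the black wheel (80 mm diameter), from 80 to 112 mm above the bench. The point turns with the wheel: its x axis runs along the bar, its z axis is up. Grip it from above across its 16 mm thickness.
- pointer_tip (a point): Tip of the red pointer on the carriage; axes parallel to the press's. It moves 25 mm along the press's -y per rad of the wheel.
- load_mark (a point): Middle of the green band on the bed, 10 mm wide along y (white lines beside it), axes parallel to the press's; the target for the pointer along y.
- ring_top (a point): Centre of the upper face of the white sprung ring that rides on the carriage, 78 mm above the bench when the ring is up. The ring is 84 mm across outside, its hole 60 mm, 12 mm high. The flask's round belly sits on the upper edge of the hole, its foot then about 19 mm below this point.
- cradle_ring (a joint): How far the ring is pressed down, in m: 0 up. About 4 N start it moving and 400 N/m more, so about 10 N in all at 0.016, where a seated flask's foot meets the paper label on the black pad below (pad top 42.5 mm above the bench). The flask's own weight does not press it down.
- flask: Loose round amber flask, 0.2 kg, standing upright; origin at the centre of the underside of its foot, z up along its axis. Foot 36 mm diameter, ball belly 68 mm diameter centred 34.5 mm up, neck 24 mm diameter, white cap 34 mm diameter from 88 to 120 mm above the foot. It stands left or right of the press.
- flask_cap (a point): Point to grip, on the flask's axis in the white cap, 104 mm above the foot.
- glue_stick: Bystander: standing glue stick, white with red cap, 26 mm diameter, 96 mm high; origin under its centre. It stands on the other side of the press from the flask.
- tape_measure: Bystander: red and black tape measure, 73x88x41 mm; origin under its centre.
- mug: Bystander: white mug, 92x127x95 mm; origin under its centre.
Not all that is in view belongs to the job. What is shaped like the flask but yellow is not meant.

How it is judged:
By the outcome, as a careful person would: the job done as asked, in the order asked, and still so for the second after the job is handed in, while the arm keeps its last pose, push and grip.
It also fails if it takes over 64 s, if anything falls off the work surface, if the arm or the gripper's body presses on something with over 40 N, if the wrist force passes 120 N, or if a joint passes its speed limit or range.

## Robot

A 6-joint arm with a two-finger parallel gripper is mounted at the origin on a cart in front of the work surface, level with it; the furniture and walls round the work are solid. World frame = base frame: x ahead of the robot, y to its left, z up, the work surface at z = 0. Lengths are in m, angles in rad, forces in N, time in s.
With the tool pointing down it reaches from about 0.3 to 0.825 m from the base axis. Payload 5.4 kg.
Tool frame: the origin (TCP) lies at the very end of the fingers, on their centre line; the grasp point (between the pads) lies 19 mm behind it; z points along the fingers, y is the line along which they close (so a half turn about z gives the same grasp; the last joint's range is limited). The gripper opens to 92 mm and grips with 3 to 60 N. Pads are 20 mm wide; open, the fingers measure 128 mm over their backs; the gripper's body (75 mm by 189 mm) begins 69 mm behind the grasp point.
Start: joints at [0.891, 0.158, 1.597, -0, 1.386, -0.21], TCP at [0.26, 0.513, 0.215] pointing down, gripper open.
Joint ranges: [-2.91, 2.91], [-0.94, 2.29], [0.18, 2.7], [-1.29, 4.43], [0.17, 2.64], [-3, 3]. Speed limits (rad/s): [2.57, 2.57, 3.14, 3.14, 3.14, 3.14].

## Interface

Orientations are given as a rotation vector (axis times angle).
In Python, from workcell import bot gives the robot as it stands. Calls block until the motion is done:
- bot.goto(position, orientation): joint-space move of the TCP to a pose.
- bot.line_to(position, rot=None, max_speed=0.15): straight line of the TCP; rot=None keeps the orientation; max_speed is the mean speed in m/s.
- bot.set_joints(angles): joint-space move.
- bot.set_gripper(opening, newtons=None): opening from 0.0 (shut) to 1.0 (fully open); newtons is the grip in N (None keeps the last); returns when the fingers have stopped.
- bot.hold(seconds).
- bot.inverse_kinematics(position, orientation): joint angles nearest the present ones, or None.
- bot.read_camera(name): name is "scene" or "top" or "wrist"; returns a dict with "pixels" (420x560x3 uint8, blue, green, red), "fx", "fy", "cx", "cy" (pixels), "R" (3x3) and "t" (3): a world point X has camera coordinates R X + t. Camera axes: x right, y down, z forward; pixel columns grow to the right and rows downward; lengths in m; the calibration is good to about 2 mm. A picture is of the moment at which its call begins. There is no depth.
A pose or a line that the arm cannot do raises bot.MotionError and nothing moves.
- bot.job_done(): hands the job in; it is judged then, once.
Readings, each from a call of its own:
- bot.current_clock(): time.
- bot.current_joints(): joint angles.
- bot.current_joint_vel(): joint speeds.
- bot.current_effort(): joint torques, N m.
- bot.current_ee_pos(): TCP position.
- bot.current_tool_rot(): TCP orientation.
- bot.current_contact_force(): force on the tool from outside, world axes, zero at the start.
- bot.current_ft_torque(): the same for the moment, N m.
- bot.current_opening(): opening from 0.0 (shut) to 1.0 (fully open).
- bot.current_grip_force(): force on a finger pad.
Only numpy, scipy, OpenCV 4.12 (cv2) and the standard library are available. Lean on these libraries where they do the work, as an engineer would, in place of code of your own. Each camera call takes 0.05 s, during which the arm holds its last target. There are 200 camera calls.

## Working session

There is one attempt and no reset: what is moved stays moved. The work goes in short steps, each a Python script; the robot and the scene stay as the last script left them, time stands still between calls to the robot, and variables do not carry over. Pictures are saved under pics/ and viewed, at most 10 in all, crops included, and the job is handed in when it is done.

```bash
ls; mkdir -p pics; python3 - <<'E'
from workcell import bot
import cv2,numpy as np
for n in("scene","top"):
    c=bot.read_camera(n); cv2.imwrite(f"pics/{n}0.png",c["pixels"])
    print(n,c["fx"],c["fy"],c["cx"],c["cy"],np.round(c["R"],4).tolist(),np.round(c["t"],4).tolist())
print(bot.current_clock(),bot.current_tool_rot(),bot.current_opening())
E
```

```text
pics
scene 421.74282184788177 421.74282184788177 277.4806297403944 218.6552639611167 [[0.7311, -0.6821, 0.018], [-0.2945, -0.3393, -0.8934], [0.6155, 0.6478, -0.4489]] [-0.3806, 0.2524, 1.0211]
top 478.6397338496093 478.6397338496093 276.98691560060945 212.3578961823962 [[-0.01, -0.9999, 0.0043], [-0.9937, 0.0095, -0.1117], [0.1117, -0.0054, -0.9937]] [0.0052, 0.5698, 1.3621]
0.1 [-7.30978644e-01 -3.05461053e+00  2.36726332e-03] 1.0007688477762875
```

View pics/scene0.png

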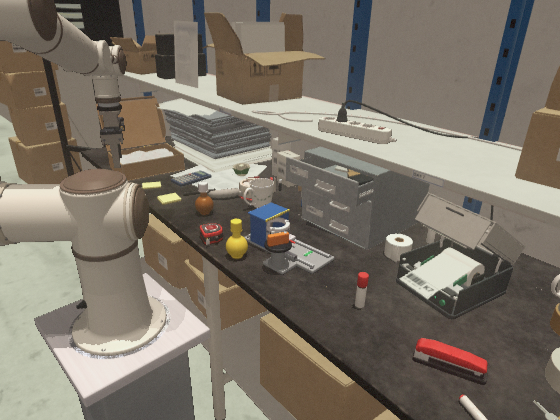

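View pics/top0.png

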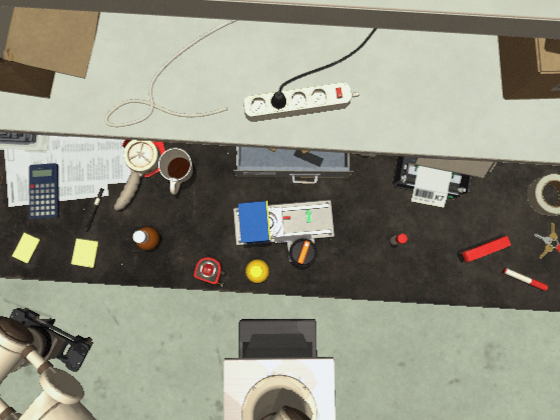

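The top view shows the flask at (147,238) with its cap at (139,236), the press at about (283,222), and the wheel with its orange bar at (303,253). The green mark is at (308,215), the red pointer at (287,218) and the yellow decoy at (257,271). I'll measure these by ray casting and zoom in.

```bash
cat > h.py <<'E'
import numpy as np, cv2
from workcell import bot
from scipy.spatial.transform import Rotation as Ro
def ray(c,uv,z):
    R,t=np.array(c["R"]),np.array(c["t"]); o=-R.T@t
    d=R.T@np.array([(uv[0]-c["cx"])/c["fx"],(uv[1]-c["cy"])/c["fy"],1]); return o+d*(z-o[2])/d[2]
def tri(cs,uvs):
    A=np.zeros((3,3));b=np.zeros(3)
    for c,uv in zip(cs,uvs):
        o=ray(c,uv,.0);p=ray(c,uv,.5);d=(p-o)/np.linalg.norm(p-o);M=np.eye(3)-np.outer(d,d);A+=M;b+=M@o
    return np.linalg.solve(A,b)
def proj(c,X):
    p=np.array(c["R"])@X+np.array(c["t"]);return np.array([c["fx"]*p[0]/p[2]+c["cx"],c["fy"]*p[1]/p[2]+c["cy"]])
def blobs(c,h0,h1,s0,v0,box=None,s1=255,minA=6,v1=255):
    hsv=cv2.cvtColor(c["pixels"],cv2.COLOR_BGR2HSV)
    if h0>h1: m=cv2.inRange(hsv,(h0,s0,v0),(180,s1,v1))|cv2.inRange(hsv,(0,s0,v0),(h1,s1,v1))
    else: m=cv2.inRange(hsv,(h0,s0,v0),(h1,s1,v1))
    if box: k=np.zeros_like(m);k[box[1]:box[3],box[0]:box[2]]=255;m&=k
    out=[]
    for q in cv2.findContours(m,cv2.RETR_EXTERNAL,cv2.CHAIN_APPROX_NONE)[0]:
        kk=np.zeros_like(m);cv2.drawContours(kk,[q],-1,255,-1);ys,xs=np.nonzero(kk&m)
        if len(xs)>=minA: out.append((len(xs),np.array([xs.mean(),ys.mean()]),cv2.minAreaRect(q)))
    return sorted(out,key=lambda b:-b[0])
def down(yaw): # tool pointing down, tool y axis (closing line) at world angle yaw
    y=np.array([np.cos(yaw),np.sin(yaw),0]);z=np.array([0,0,-1.]);return Ro.from_matrix(np.c_[np.cross(y,z),y,z]).as_rotvec()
E
python3 - <<'E'
from h import *
T=bot.read_camera("top");S=bot.read_camera("scene")
def show(n,bs,z,c=T):
    for b in bs[:3]: print(n,b[0],b[1].round(1),[np.round(x,1) for x in b[2]],ray(c,b[1],z).round(4))
show("blue",blobs(T,100,125,120,60,(200,180,360,260)),.109)
show("green",blobs(T,45,85,80,60,(200,180,360,260)),.013)
show("orange",blobs(T,5,20,150,130,(280,230,330,280)),.112)
show("red",blobs(T,172,4,120,80,(270,205,300,230),minA=3),.02)
show("cap",blobs(T,0,180,0,150,(125,220,165,255),s1=70),.12)
show("amber",blobs(T,3,18,120,40,(125,220,165,255)),.04)
show("decoy",blobs(T,20,35,150,120,(230,250,280,290)),.1)
show("glue",blobs(T,172,6,120,80,(385,225,415,255)),.096)
show("tape",blobs(T,172,6,120,80,(185,250,230,290)),.041)
show("Scap",blobs(S,0,180,0,150,(190,175,215,195),s1=70),.12,S)
show("Sorange",blobs(S,5,15,150,130,(262,228,292,250)),.1,S)
show("Sgreen",blobs(S,45,85,80,60,(280,235,335,270)),.013,S)
a=cv2.resize(T["pixels"][175:295,195:355],None,fx=5,fy=5,interpolation=cv2.INTER_CUBIC)
cv2.imwrite("pics/t1.png",a)
E
```

```text
blue 1089 [253.2 221.4] [array([253. , 221.7]), array([40.3, 27.5]), np.float64(85.2)] [0.5368 0.0657 0.109 ]
green 38 [308.3 215.7] [array([308.5, 215.5]), array([11.,  3.]), np.float64(90.0)] [ 0.5612 -0.0926  0.013 ]
orange 128 [303.1 252.8] [array([303.4, 252. ]), array([ 6.1, 23.1]), np.float64(19.7)] [ 0.4495 -0.0698  0.112 ]
red 16 [286.2 217.2] [array([286., 217.]), array([2., 6.]), np.float64(90.0)] [ 0.5567 -0.0273  0.02  ]
cap 124 [138.7 236.2] [array([138.7, 236.3]), array([11.6, 12.4]), np.float64(76.0)] [0.4986 0.3753 0.12  ]
amber 301 [149.4 238.7] [array([147., 238.]), array([22., 22.]), np.float64(90.0)] [0.4964 0.3672 0.04  ]
decoy 424 [256.8 270.8] [array([256.8, 270.8]), array([21.9, 22.6]), np.float64(45.0)] [0.402  0.0568 0.1   ]
glue 99 [401.5 238.3] [array([401.5, 238. ]), array([10., 11.]), np.float64(90.0)] [ 0.4874 -0.3435  0.096 ]
tape 320 [207.6 269.6] [array([207.8, 269.1]), array([26.2, 24.3]), np.float64(18.4)] [0.4064 0.1993 0.041 ]
Scap 154 [207.  182.5] [array([205.4, 184.6]), array([12.6, 23.7]), np.float64(64.8)] [0.5125 0.3673 0.12  ]
Scap 14 [212.1 192.1] [array([212., 192.]), array([2., 4.]), np.float64(90.0)] [0.4758 0.2831 0.12  ]
Sorange 210 [277.6 238.2] [array([278.4, 238.1]), array([11.1, 21. ]), np.float64(79.7)] [ 0.4493 -0.074   0.1   ]
Sgreen 17 [307.9 252.9] [array([307.9, 252.9]), array([1.7, 8.9]), np.float64(59.0)] [ 0.5633 -0.0915  0.013 ]
```

View pics/t1.png

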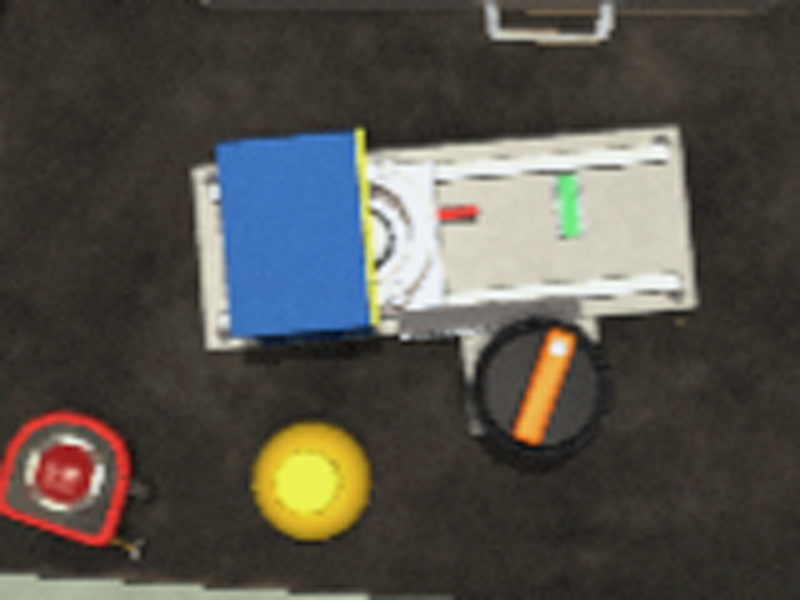

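The crop shows the bar about 19° clockwise of world x, the press yawed by about +5°, and the pointer tip about 55 mm from the band, so the wheel is at about 0.4. All of that agrees with the dimensions given. Next I hover over the wheel and refine with the wrist camera.

```bash
python3 - <<'E'
from h import *
P=[.452,-.0705,.2]
for yaw in(1.25,1.25-np.pi):
    for d in(0,-1.1,-2.25):
        q=bot.inverse_kinematics(P,down(yaw+d)); print(yaw,d,None if q is None else np.round(q,2))
E
```

```text
1.25 0 [-0.42 -0.14  1.93  0.    1.36 -1.67]
1.25 -1.1 [-0.42 -0.14  1.93 -0.    1.36 -0.57]
1.25 -2.25 [-0.42 -0.14  1.93 -0.    1.36  0.58]
-1.8915926535897931 0 [-0.42 -0.14  1.93 -0.    1.36  1.47]
-1.8915926535897931 -1.1 [-0.42 -0.14  1.93 -0.    1.36  2.57]
-1.8915926535897931 -2.25 [-0.42 -0.14  1.93 -0.    1.36 -2.56]
```

```bash
python3 - <<'E'
from h import *
bot.goto([.452,-.0705,.2],down(1.25))
print(bot.current_ee_pos(),bot.current_clock())
c=bot.read_camera("wrist");cv2.imwrite("pics/w1.png",c["pixels"])
for b in blobs(c,5,20,130,100,minA=60)[:3]: print(b[0],b[1],b[2],ray(c,b[1],.112).round(4))
E
```

```text
[ 0.45215659 -0.06993918  0.20003228] 2.4
1259 [453.76727562 382.67990469] ((409.0, 381.0), (10.0, 300.0), 90.0) [0.6791 0.0381 0.112 ]
1243 [280.7699115  205.71440064] ((280.8553771972656, 207.99618530273438), (19.072343826293945, 72.29075622558594), 1.5074357986450195) [ 0.4464 -0.0704  0.112 ]
615 [484.38699187 328.73821138] ((480.7229309082031, 328.2138977050781), (63.741207122802734, 31.15973663330078), 76.29303741455078) [0.6251 0.0775 0.112 ]
```

View pics/w1.png

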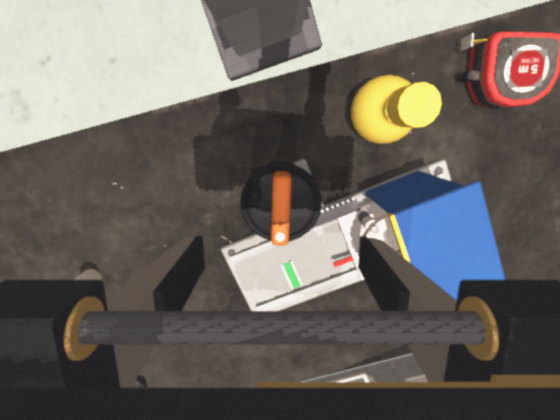

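The wrist view shows the bar vertical in the image from (281,172) to (281,245), with its white dot at the end nearer the press. I'll compute the end points, then grip and crank.

```bash
python3 - <<'E'
from h import *
c=bot.read_camera("wrist")
print("cam",-np.array(c["R"]).T@np.array(c["t"]))
hsv=cv2.cvtColor(c["pixels"],cv2.COLOR_BGR2HSV)
g=cv2.inRange(hsv,(0,110,80),(22,255,255));g[:150]=0;g[260:]=0;g[:,:250]=0;g[:,320:]=0
k=max(cv2.findContours(g,0,2)[0],key=cv2.contourArea);r=cv2.minAreaRect(k);print(r)
p=cv2.boxPoints(r);s=p[np.argsort(p[:,1])];a,b=s[:2].mean(0),s[2:].mean(0)
A,B=ray(c,a,.112),ray(c,b,.112);print(a,b,A,B,(A+B)/2,np.linalg.norm(B-A),np.arctan2(*(B-A)[1::-1]))
for row in (180,195,210,225,238): x=np.nonzero(g[row])[0];print(row,x.min(),x.max(),hsv[row,x.min():x.max()+1,2].tolist())
print([ (v,hsv[v,281].tolist()) for v in list(range(168,184,2))+list(range(236,250,2))])
E
```

```text
cam [ 0.38283369 -0.04890842  0.36949194]
((280.56317138671875, 207.5462188720703), (19.67706298828125, 73.4089126586914), 2.4895529747009277)
[282.1575 170.8764] [278.96884 244.21603] [ 0.41817015 -0.05977014  0.112     ] [ 0.47967989 -0.08314733  0.112     ] [ 0.44892502 -0.07145873  0.112     ] 0.06580228357269881 -0.36319654653184974
180 272 291 [97, 142, 175, 192, 200, 207, 209, 209, 209, 209, 210, 209, 210, 210, 208, 203, 196, 181, 154, 110]
195 272 290 [125, 168, 188, 197, 206, 211, 213, 211, 213, 214, 213, 214, 215, 213, 209, 199, 188, 167, 127]
210 271 289 [90, 140, 176, 191, 202, 210, 211, 211, 211, 213, 211, 212, 213, 211, 209, 201, 191, 178, 151]
225 271 289 [129, 192, 224, 236, 242, 244, 245, 239, 217, 215, 236, 243, 245, 246, 246, 244, 240, 219, 156]
238 271 289 [160, 221, 241, 246, 247, 247, 247, 247, 247, 247, 247, 247, 247, 247, 246, 242, 230, 182, 111]
[(168, [30, 8, 32]), (170, [6, 109, 56]), (172, [10, 180, 122]), (174, [10, 176, 138]), (176, [10, 182, 165]), (178, [10, 185, 196]), (180, [10, 183, 209]), (182, [10, 179, 214]), (236, [20, 3, 247]), (238, [20, 3, 247]), (240, [18, 23, 247]), (242, [14, 150, 247]), (244, [12, 158, 244]), (246, [13, 45, 226]), (248, [16, 17, 222])]
```

```bash
python3 - <<'E'
from h import *
bot.set_gripper(.5)
bot.goto([.4505,-.0713,.13],down(1.225))
bot.line_to([.4505,-.0713,.086],max_speed=.08)
bot.set_gripper(0,25)
f=lambda s:print(s,bot.current_contact_force().round(1),round(bot.current_ft_torque()[2],2),bot.current_opening().round(3),bot.current_ee_pos().round(4),bot.current_clock())
f("grip")
q=np.array(bot.current_joints())
for i in range(1,5):
    q[5]+=2.17/4; bot.set_joints(q); f(i)
c=bot.read_camera("top");S=bot.read_camera("scene")
cv2.imwrite("pics/t2.png",cv2.resize(c["pixels"][175:295,195:355],None,fx=5,fy=5,interpolation=cv2.INTER_CUBIC))
w=bot.read_camera("wrist");cv2.imwrite("pics/w2.png",w["pixels"])
E
```

```text
Traceback (most recent call last):
AttributeError: 'float' object has no attribute 'round'
```

```bash
python3 - <<'E'
from h import *
f=lambda s:print(s,np.round(bot.current_contact_force(),1),np.round(bot.current_ft_torque()[2],2),round(bot.current_opening(),3),np.round(bot.current_ee_pos(),4),bot.current_clock())
f("grip")
q=np.array(bot.current_joints())
for i in range(1,5):
    q[5]+=2.17/4; bot.set_joints(q); f(i)
    if np.linalg.norm(bot.current_contact_force())>30: print("stop");break
c=bot.read_camera("top")
cv2.imwrite("pics/t2.png",cv2.resize(c["pixels"][175:295,195:355],None,fx=5,fy=5,interpolation=cv2.INTER_CUBIC))
E
```

```text
grip [ 2.9  5.6 -0.1] -0.07 0.171 [ 0.4512 -0.0699  0.0862] 4.95
1 [ 3.9  4.2 -1.7] -0.14 0.172 [ 0.4518 -0.0691  0.0862] 5.5333
2 [ 7.9  5.2 -4.4] -0.16 0.169 [ 0.4527 -0.0688  0.0863] 6.1167
3 [11.2  6.  -8.6] -0.11 0.171 [ 0.4535 -0.0689  0.0863] 6.7
4 [ 14.4   2.2 -11.2] -0.09 0.172 [ 0.4542 -0.0695  0.0863] 7.2833
```

View pics/t2.png

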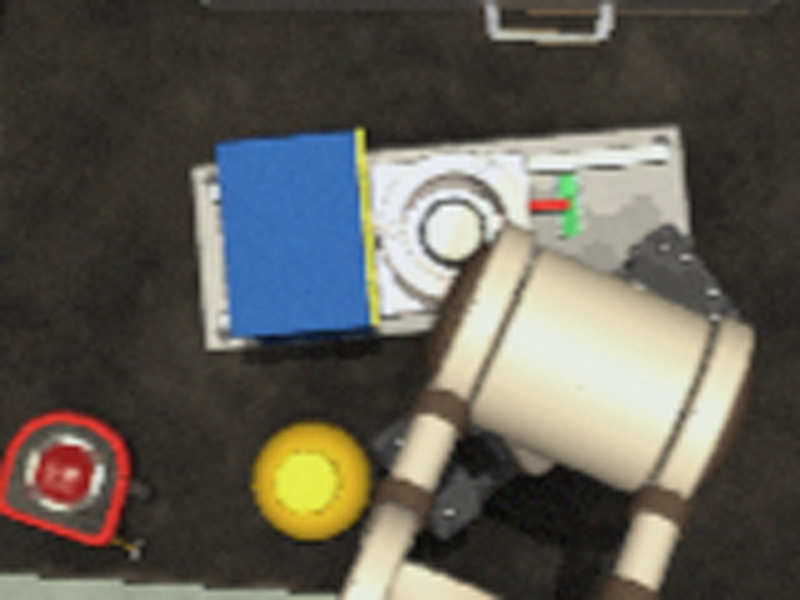

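The pointer tip, at crop (570,205), now stands in the middle of the green band at about (569,205), and the ring is clear of the hood. I'll relieve the side load, release, rise, and measure the ring and flask.

```bash
python3 - <<'E'
from h import *
p=np.array(bot.current_ee_pos()); bot.line_to([p[0],p[1],.086],max_speed=.03)
print(np.round(bot.current_contact_force(),1))
bot.set_gripper(.45); bot.line_to([p[0],p[1],.2],max_speed=.12)
# hover so wrist camera sees the flask: 
for yaw in (1.66,-1.48):
    for P in ([.498,.372,.2],[.54,-.02,.2]):
        q=bot.inverse_kinematics(P,down(yaw));print(yaw,P,None if q is None else np.round(q,2))
bot.set_gripper(.75)
q=bot.inverse_kinematics([.498,.372,.22],down(1.66)); bot.set_joints(q)
T=bot.read_camera("top");S=bot.read_camera("scene");W=bot.read_camera("wrist")
print(bot.current_clock())
cv2.imwrite("pics/t3.png",cv2.resize(T["pixels"][175:295,195:355],None,fx=5,fy=5,interpolation=cv2.INTER_CUBIC))
cv2.imwrite("pics/w3.png",W["pixels"])
cv2.imwrite("pics/s3.png",cv2.resize(S["pixels"][160:290,180:350],None,fx=4.5,fy=4.5,interpolation=cv2.INTER_CUBIC))
for b in blobs(W,0,180,0,150,s1=60,minA=300)[:5]: print("cap?",b[0],b[1].round(1),b[2],ray(W,b[1],.12).round(4))
for b in blobs(W,3,16,120,40,minA=300)[:4]: print("amber?",b[0],b[1].round(1),b[2],ray(W,b[1],.04).round(4))
E
```

```text
[-1.2  1.9  2.7]
1.66 [0.498, 0.372, 0.2] [ 0.45  0.29  1.47  0.    1.38 -1.21]
1.66 [0.54, -0.02, 0.2] [-0.26  0.08  1.71 -0.    1.35 -1.92]
-1.48 [0.498, 0.372, 0.2] [ 0.45  0.29  1.47 -0.    1.38  1.93]
-1.48 [0.54, -0.02, 0.2] [-0.26  0.08  1.71 -0.    1.35  1.22]
11.5917
cap? 27871 [413.8  44. ] ((361.0, 56.0), (112.0, 396.0), 90.0) [0.3547 0.4623 0.12  ]
cap? 5091 [320.  363.7] ((320.0, 362.5), (39.0, 146.0), 90.0) [0.6625 0.4242 0.12  ]
cap? 3976 [77.3 15. ] ((71.76203918457031, 9.748163223266602), (144.75250244140625, 38.605796813964844), 9.752424240112305) [0.3569 0.1981 0.12  ]
cap? 3109 [440.1 167.1] ((440.4999694824219, 167.99998474121094), (50.94240188598633, 66.4575424194336), 19.5731258392334) [0.4489 0.5044 0.12  ]
cap? 1996 [202.2 367.5] ((201.7158966064453, 365.2718505859375), (41.51176834106445, 64.55843353271484), 88.40885925292969) [0.678  0.3014 0.12  ]
amber? 1574 [284.6 181.6] ((284.99102783203125, 185.7131805419922), (49.735321044921875, 57.214317321777344), 85.71085357666016) [0.4875 0.3722 0.04  ]
```

View pics/t3.png

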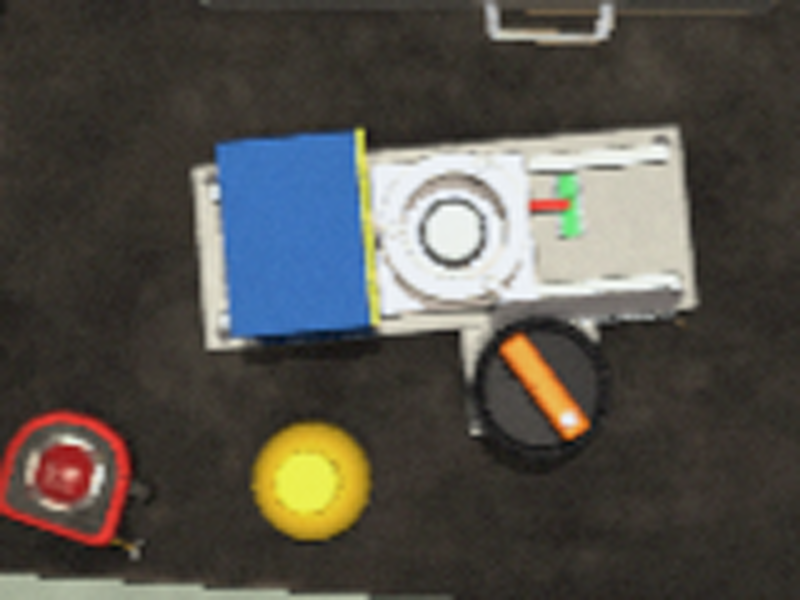

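View pics/w3.png

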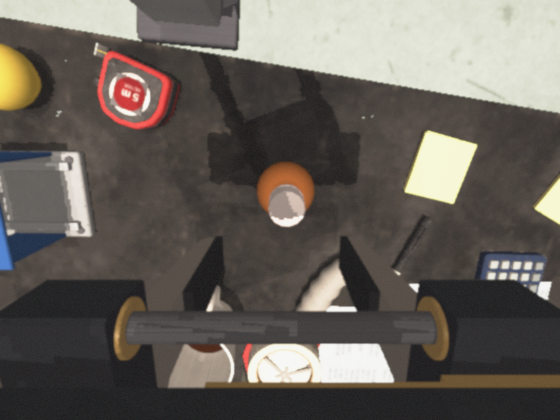

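View pics/s3.png

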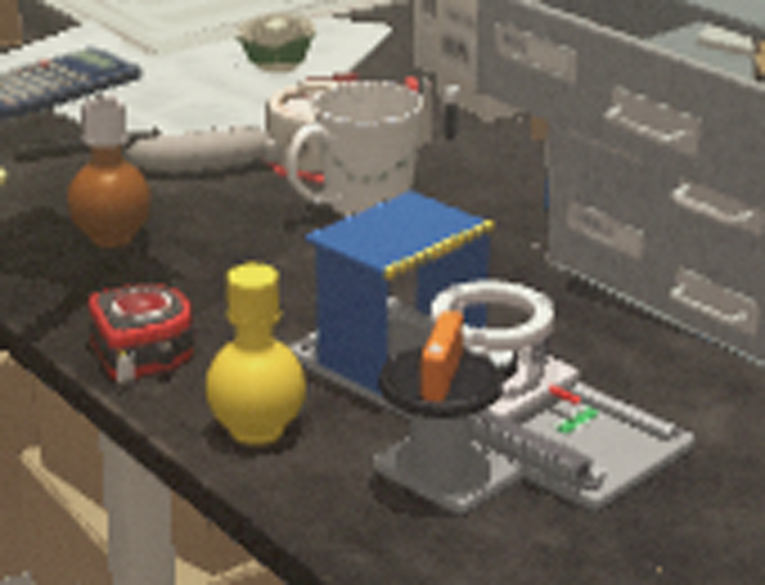

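The top view confirms the pointer in the band and the ring hole centred at about crop (455,230). The wrist view shows the cap's top disc at about (287,209). The scene view shows the ring's upper face centred at about crop (493,312) and the cap top at about (105,102). I'll cross-check these rays.

```bash
python3 - <<'E'
from h import *
T=bot.read_camera("top");S=bot.read_camera("scene");W=bot.read_camera("wrist")
w=W["pixels"];hsv=cv2.cvtColor(w,cv2.COLOR_BGR2HSV)
print("cap wrist",ray(W,(287,209),.12),"ang/mm",np.linalg.norm(ray(W,(268,209),.12)-ray(W,(305,209),.12)))
m=cv2.inRange(hsv,(0,0,90),(180,90,255))
k=np.zeros_like(m);k[180:235,262:312]=255;m&=k
q=max(cv2.findContours(m,0,2)[0],key=cv2.contourArea);print(cv2.boundingRect(q),cv2.contourArea(q))
bx=cv2.boundingRect(q);r=bx[2]/2;ctr=(bx[0]+r-.5,bx[1]+bx[3]-r-.5);print("cap wrist2",ctr,ray(W,ctr,.12))
uS=(180+105/4.5-.4,160+102/4.5-.4);uT=(138.7,236.2)
print("cap S",uS,ray(S,uS,.12),"T",ray(T,uT,.12))
rT=(285.6,220.6);rS=(180+493/4.5-.4,160+312/4.5-.4)
print("ring T",ray(T,rT,.078),"S",ray(S,rS,.078),"tri",tri([T,S],[rT,rS]))
# ring fine: dark hole/pad in the top view
bs=blobs(T,0,180,0,150,(270,200,302,240),s1=50)
g=cv2.cvtColor(T["pixels"],cv2.COLOR_BGR2GRAY)
print(g[204:240,270:302])
E
```

```text
cap wrist [0.49816076 0.37479508 0.12      ] ang/mm 0.03354670204235244
(267, 184, 39, 44) 1247.0
cap wrist2 (286.0, 208.0) [0.49730471 0.37380658 0.12      ]
cap S (202.93333333333334, 182.26666666666665) [0.50279401 0.37851086 0.12      ] T [0.49855702 0.37535551 0.12      ]
ring T [ 0.54114966 -0.02406626  0.078     ] S [ 0.54318092 -0.02660601  0.078     ] tri [ 0.54237341 -0.0251625   0.07759092]
[[ 60  72  85 ... 202 203 205]
 [140 167 191 ... 192 202 206]
 [205 215 215 ... 217 206 221]
 ...
 [187 192 231 ...  98  97  96]
 [185 114 117 ...  90  66  55]
 [205 198 213 ...  41  27  40]]
```

```bash
python3 - <<'E'
from h import *
f=lambda s:print(s,np.round(bot.current_contact_force(),1),round(bot.current_opening(),3),round(bot.current_grip_force(),1),np.round(bot.current_ee_pos(),4),bot.current_clock())
T=bot.read_camera("top");print("drawer",ray(T,(305,183),.25),ray(T,(305,183),.15))
x,y=.498,.3745
bot.goto([x,y,.16],down(1.66)); bot.line_to([x,y,.085],max_speed=.08); f("low")
bot.set_gripper(0,50); f("grip")
p=bot.current_ee_pos()
bot.line_to([x,y,.235],max_speed=.12); f("lift")
bot.line_to([.5423,-.0252,.235],rot=down(1.66),max_speed=.15); f("over ring")
W=bot.read_camera("wrist");cv2.imwrite("pics/w4.png",W["pixels"])
S=bot.read_camera("scene");cv2.imwrite("pics/s4.png",cv2.resize(S["pixels"][130:290,200:380],None,fx=3.7,fy=3.7,interpolation=cv2.INTER_CUBIC))
E
```

```text
drawer [ 0.61771044 -0.06913328  0.25      ] [ 0.63515002 -0.07566829  0.15      ]
low [-0.2  0.4  0.4] 0.745 0.0 [0.4985 0.3748 0.0857] 13.2333
grip [ 0.1 -0.3  0. ] 0.358 50.0 [0.498  0.3745 0.0851] 13.8667
lift [-0.5  0.4 -2.5] 0.362 50.0 [0.4975 0.3742 0.2338] 15.2667
over ring [-0.4 -0.  -2.7] 0.363 50.0 [ 0.5423 -0.0248  0.235 ] 18.1
```

View pics/w4.png

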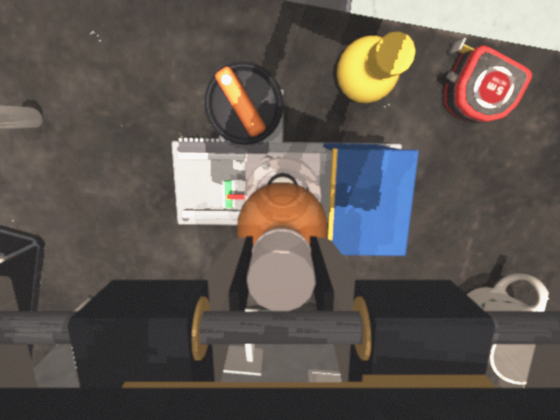

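The flask is held upright over the ring and the pointer is still in the band. I'll lower it with force feedback.

```bash
python3 - <<'E'
from h import *
f=lambda s:print(s,np.round(bot.current_contact_force(),1),np.round(bot.current_ft_torque(),2),round(bot.current_opening(),3),np.round(bot.current_ee_pos(),4),bot.current_clock())
x,y=.5423,-.0252
bot.line_to([x,y,.16],max_speed=.1); f(.16)
for z in (.152,.148,.145,.142,.139):
    bot.line_to([x,y,z],max_speed=.04); bot.hold(.15); f(z)
    F=bot.current_contact_force()
    if abs(F[2]+2.6)>9 or np.hypot(F[0],F[1])>8: print("stop");break
E
```

```text
0.16 [ 0.  -0.7 -2.2] [ 0.07 -0.02 -0.03] 0.361 [ 0.5429 -0.0254  0.1608] 19.1
0.152 [-0.   0.1 -2. ] [-0.03  0.02  0.03] 0.363 [ 0.5424 -0.0252  0.1522] 19.6
0.148 [ 0.9 -0.5 -2. ] [ 0.04 -0.02  0.  ] 0.364 [ 0.5423 -0.0252  0.148 ] 20.0
0.145 [ 1.9  2.5 -1.8] [ 0.63 -0.47  0.03] 0.361 [ 0.5426 -0.0249  0.1451] 20.4
0.142 [1.  3.9 2.4] [ 0.93 -0.42 -0.02] 0.355 [ 0.5428 -0.025   0.1425] 20.8
0.139 [2.  4.6 4.2] [ 1.12 -0.46 -0.01] 0.359 [ 0.5427 -0.025   0.1393] 21.2
```

Contact comes at the expected height, with a small push toward +y and +x. I'll shift about 1 mm that way and continue pressing.

```bash
python3 - <<'E'
from h import *
f=lambda s:print(s,np.round(bot.current_contact_force(),1),np.round(bot.current_ft_torque(),2),round(bot.current_opening(),3),np.round(bot.current_ee_pos(),4),bot.current_clock())
x,y=.543,-.0238
bot.line_to([x,y,.139],max_speed=.02); bot.hold(.2); f("shift")
for z in (.136,.133,.130,.128,.1265,.125,.1235,.122):
    bot.line_to([x,y,z],max_speed=.03); bot.hold(.3); f(z)
    F=bot.current_contact_force()
    if F[2]>12 or np.hypot(F[0],F[1])>10: print("stop");break
E
```

```text
shift [1.7 1.6 3.3] [ 0.41 -0.39  0.  ] 0.362 [ 0.5431 -0.0241  0.1391] 21.65
0.136 [ 2.1 -0.1  4.9] [ 0.14 -0.37 -0.02] 0.361 [ 0.5432 -0.0241  0.1362] 22.2
0.133 [0.8 0.5 5.2] [ 0.1  -0.39 -0.02] 0.36 [ 0.5432 -0.024   0.1334] 22.75
0.13 [0.4 0.1 7.6] [ 0.2  -0.19 -0.03] 0.361 [ 0.5432 -0.024   0.1306] 23.3
0.128 [0.5 1.7 7.5] [ 0.19 -0.15  0.04] 0.362 [ 0.5433 -0.024   0.1288] 23.85
0.1265 [0.8 1.6 9.3] [ 0.23 -0.04 -0.01] 0.362 [ 0.5434 -0.024   0.1275] 24.4
0.125 [-2.8  1.4 16.5] [0.42 0.53 0.01] 0.361 [ 0.5438 -0.024   0.1274] 24.95
stop
```

Bottomed: TCP stopped at 0.1274 (expected 0.128), and the force jumped from 9 to 16.5 N. One last look.

```bash
python3 - <<'E'
from h import *
bot.hold(.5);print(np.round(bot.current_contact_force(),1),np.round(bot.current_ee_pos(),4))
W=bot.read_camera("wrist")["pixels"];S=bot.read_camera("scene")["pixels"]
a=cv2.resize(S[170:290,230:350],None,fx=4,fy=4,interpolation=cv2.INTER_CUBIC)
b=cv2.resize(W[100:260,170:330],(300,300))
o=np.zeros((480,780,3),np.uint8);o[:,:480]=a;o[:300,480:]=b;cv2.imwrite("pics/end.png",o)
E
```

```text
[-1.4  2.2 16.7] [ 0.5438 -0.024   0.1274]
```

View pics/end.png

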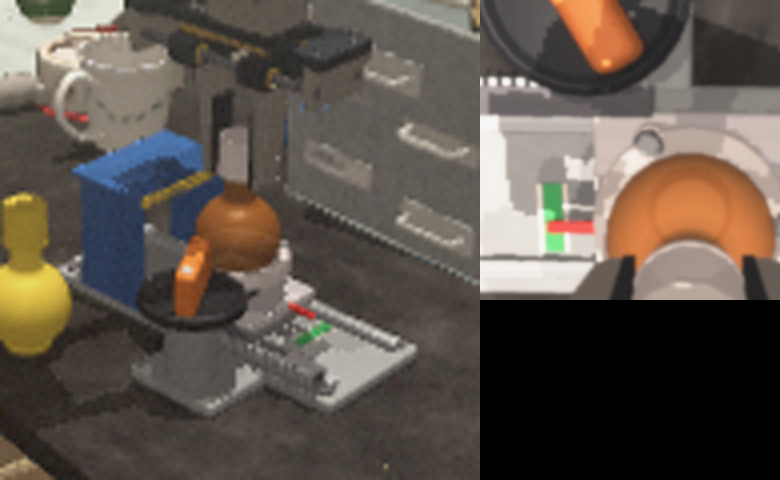

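The final image shows the flask upright in the lowered ring, the pointer still in the green band (unchanged since cranking), and the mug and yellow decoy undisturbed. Handing in.

```bash
python3 -c "
from workcell import bot
print(bot.job_done())"
```

```text
the job is handed in; nothing more can be done
None
```

I handed the job in at about 25.5 s: the pointer is in the green band, and the flask is upright in the ring, pressed to the bottom stop at about 17 N and still gripped; the mug, glue stick and tape measure were never touched.

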